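# Pin the mould clamp shut

### The arm

A 7-joint arm with a two-finger parallel gripper is mounted at the origin on the work surface. World frame = base frame: x ahead of the robot, y to its left, z up, the work surface at z = 0. Lengths are in m, angles in degrees, forces in N, time in s.
With the tool pointing down it reaches from about 0.425 to 0.975 m from the base axis. Payload 16.7 kg.
Tool frame: the origin (TCP) lies midway between the tips of the shut fingers; the grasp point (between the pads) lies 19 mm behind it; z points along the fingers, y is the line along which they close (so a half turn about z gives the same grasp; the last joint's range is limited). The gripper opens to 85 mm and grips with 20 to 120 N. Pads are 22 mm wide; open, the fingers measure 114 mm over their backs; the gripper's body (76 mm by 85 mm) begins 54 mm behind the grasp point. The pads swing forward as they close: fully open they stand 13 mm farther back than shut.
Start: joints at [-85.571, 24.414, 4.234, 92.017, -1.954, 63.644, -3.845], TCP at [0.152, 0.658, 0.231] pointing down, gripper open.
Joint ranges: [-163.25, 163.25], [-28.42, 122.38], [-70.27, 78.77], [12.13, 141.07], [-58.53, 238.53], [9.26, 117.41], [-156.51, 156.51]. Speed limits (degrees/s): [108.29, 108.29, 136.94, 136.94, 172.46, 172.46, 172.46].

### API

Orientations are given as a 3x3 rotation matrix whose columns are the frame's x, y, z axes.
In Python, from cell import get_obs, capture, calibration, close_job gives the robot as it stands.
- The arm moves only by the tool apply_moves, never from a script. Its argument "steps" is a list of rows, each a list of 2 entries, a list of its own where there are three numbers: the shift along the tool's x, y, z in mm, then the turn, a rotation vector about the tool's x, y, z in rad. A call has 1 to 8 rows; each row shifts and turns the commanded pose from where the row before left it, along the tool's axes as they then stand; what a row does not reach is not made up. A row lasts 1/12 s, in which the tool goes at most 41.7 mm and 7.16 degrees, less where a joint would pass 70% of its speed; a pose out of reach is approached as far as the arm can. A call with a gripper value outside its range is refused whole. "claw" is the finger opening in mm, from 0 to 85.4, set as the call begins (left out, the last holds). The fingers move at their own pace and stop on an object; the grip force is fixed at half the most. Time passes only in rows, so rows that do not move let the fingers close. It gives the time, the measured TCP pose, the force, the opening and the grip force at its end, in the units of the state.
- get_obs(): the state, without advancing time (a new reading comes with each control period).
- capture(name): name is "scene" or "top"; returns the picture (420x560x3 uint8, red, green, blue); there is no depth.
- calibration(name): a dict with "fovy" (degrees; the focal length in pixels is half the picture's height over the tangent of half this angle, whatever the lens; pixels are square), "cx", "cy" (the principal point, pixels), "T" (4x4, takes a point from camera to world coordinates). Camera axes: x right, y down, z forward; pixel columns grow to the right and rows downward; lengths in m; the calibration is good to about 2 mm. A picture is of the moment at which its call begins. calibration takes no time and is no camera call.
- close_job(): hands the job in; it is judged then, once.
The state is a dict: "time_s": time; "joints": joint angles; "joint_vel": joint speeds; "joint_efforts": joint torques, N m; "ee_pos": TCP position; "orientation": TCP orientation; "wrist_force": force on the tool from outside, world axes, zero at the start; "ft_torque": the same for the moment, N m; "finger_gap": finger opening in m; "finger_force": force on a finger pad.
Only numpy, scipy, OpenCV 4.12 (cv2) and the standard library are available. Lean on these libraries where they do the work, as an engineer would, in place of code of your own. Each camera call takes 0.05 s, during which the arm holds its last target. There are 200 camera calls.

### The job

Get the plaster mould ready for casting: swing the clamp's yellow bar fully down over the mould, then lock it with the loose steel T-handled pin lying on the bench. The pin goes along the open trough and through both steel ears and the eye of the bar, pushed fully home until its orange handle meets the end of the trough. Leave the mould, jar, cup and modelling tool where they are.

Things in the scene. Friction and masses are not known exactly. Their poses are not given: they have to be found in the camera images.
- clamp: Blue steel clamp bolted to the bench. Plate 150 x 350 x 12 mm; origin on the bench under its centre; the bar lies along y, z up. Hinge brackets at y = +130 mm (tops 107 mm above the bench), two steel ears at y = -130 mm. Trough in front of the -x ear at y = -130 mm, on a 16 mm wide blue web and a foot 12 mm high (x = -120 to -60, y = -165 to -95 mm).
- bore (a point): On the axis of the ear holes, midway between the ears, 95 mm above the bench: (0, -130, 95) mm in the clamp's frame, axes as the clamp's. Holes 14.5 mm, along x. The ears span x = -18 to -10 and +10 to +18 mm, are 34 mm wide in y and end 17 mm above the axis. The pin goes in along +x.
- trough_end (a point): On the hole axis at the outer end of the open aluminium V trough, 108 mm from the bore point towards -x; axes as the clamp's. The trough runs from here 90 mm to the outer face of the -x ear; 45-degree walls, 25 mm wide, tops 3 mm above the axis. A 12 mm shaft laid in it is in line with the holes. The pin's handle stops against this end.
- hinge (a point): Point on the bar's hinge axis: (0, 130, 95) mm in the clamp's frame; axes as the clamp's, the hinge axis is x.
- bar (a joint): Angle of the yellow bar (rad): 0 = fully down at its stop, level, its eye between the ears and in line with their holes; grows to 1.0 as its free (-y) end rises. The hinge is stiff: the bar stays where it is left; about 1 to 4 N at the handle pushes it down.
- bar_handle (a point): Centre of the upper face of the red handle (26 mm wide, 70 mm long, 22 mm thick) at the bar's free end. Moves with the bar: 315 mm from the hinge axis along the bar, 11 mm above its centre line; y axis along the bar towards the hinge. The bar's eye (14 mm thick, hole 14.5 mm) is 260 mm from the hinge; the handle spans 275 to 345 mm.
- pin: Loose steel pin with orange T handle, flat on the bench, 0.1 to 0.2 kg. Shaft 12 mm diameter along x from -69 to +69 mm, the last 8 mm of the foot (+x end) tapered to 6 mm. Handle: 12 mm round bar, 50 mm long along y, spanning x = -81 to -69 mm. Origin midway along the shaft on its underside (axis 6 mm above), near the centre of mass.
- pin_tip (a point): Centre of the tapered foot of the pin, on the shaft axis, 69 mm from the pin's origin along +x; axes as the pin's. With the pin fully home it stands 30 mm beyond the bore point (12 mm out of the far ear).
- pin_handle (a point): Centre of the orange cross bar, on the shaft axis, 75 mm from the pin's origin along -x; axes as the pin's.
- mould: Loose two-part white plaster mould, 100 x 120 x 60 mm, 0.85 kg, standing on the clamp's plate under the bar. Origin at the centre of its underside.
- jar: Closed jar with a white lid and red label, 66 mm in diameter, 75 mm high, standing on the bench. Origin at the centre of its underside.
- cup: Terracotta cup, 72 mm in diameter, 75 mm high, standing on the bench. Origin at the centre of its underside.
- modelling_tool: Wooden modelling tool with a blue handle, 160 mm long along its x, 18 mm wide, 10 mm high, lying on the bench. Origin on the bench near its middle.

How it is judged (in metres and radians):
On the way, in this order (a step that is already met when the one before it is completed fails the run):
1. the bar is fully down, before the pin goes in (value of joint bar below 0.02 rad and distance between pin_tip and bore above 0.02 m), for 0.2 s.
2. the pin is through both ears and the eye (x of pin_tip in the frame of bore above 0.018 m and distance between pin_tip and bore below 0.04 m and angle between the x axis of pin and the x axis of clamp, either way round below 0.1 rad), for 0.1 s.
At the end, for the whole second after the job is handed in: Bar down (within 0.02 rad); pin at rest through both ears and the eye, its tip 25 to 35 mm beyond the bore point along the hole axis, within 4 mm of the axis in y and z and 0.06 rad in direction; mould, jar, cup and modelling tool within 20 mm of their starts (value of joint bar below 0.02 rad and x of pin_tip in the frame of bore between 0.025 and 0.035 m and y of pin_tip in the frame of bore between -0.004 and 0.004 m and z of pin_tip in the frame of bore between -0.004 and 0.004 m and angle between the x axis of pin and the x axis of clamp, either way round below 0.06 rad and linear speed of pin below 0.02 m/s and distance of each of mould, jar, cup, modelling_tool from where it was at the start of the episode below 0.02 m); the robot touches nothing.
It fails at once if the mould is shoved more than 30 mm (distance of mould from where it was at the start of the episode above 0.03 m).
It fails at once if the jar or the cup is knocked over (angle between any of jar, cup's own z axis and vertical above 0.5 rad).
It also fails if it takes over 61 s, if anything falls off the work surface, if the arm or the gripper's body presses on something with over 40 N, if the wrist force passes 120 N, or if a joint passes its speed limit or range.

## Working session

There is one attempt and no reset: what is moved stays moved. The work goes in short steps, Python scripts to look and compute and a tool call to move; the robot and the scene stay as the last step left them, time stands still between calls to the robot, and variables do not carry over. Pictures are saved under pics/ and viewed, at most 12 in all, crops included, and the job is handed in when it is done.

Besides the shell and the picture viewer there is one more tool, called after "Emit:" as a command line: name --argument value ..., lists and objects as JSON in quotes. apply_moves: Moves the arm, as the interface text tells. Its arguments: {"type":"object","properties":{"steps":{"type":"array"},"claw":{"type":"number"}},"required":["steps"]}

```bash
mkdir -p pics; ls
python3 - <<'E'
from cell import *
import cv2,json
for n in("scene","top"):
    cv2.imwrite(f"pics/{n}0.png",capture(n)[:,:,::-1]); c=calibration(n); print(n,c)
s=get_obs(); print(s)
E
```

```text
pics
scene {'fovy': 46.68675762086757, 'cx': 281.5283066797568, 'cy': 210.9364786215747, 'T': array([[ 0.77294321,  0.4143484 , -0.4804937 ,  1.1282379 ],
       [ 0.63442851, -0.51392753,  0.57738979, -0.71271834],
       [-0.0076984 , -0.75112842, -0.66011123,  0.89700499],
       [ 0.        ,  0.        ,  0.        ,  1.        ]])}
top {'fovy': 50.37545254034224, 'cx': 283.9612068908817, 'cy': 205.46190321760847, 'T': array([[ 0.01569651, -0.98407443,  0.17706252,  0.34068481],
       [-0.9998313 , -0.01375837,  0.01216861, -0.01551145],
       [-0.00953873, -0.17722365, -0.98412438,  1.14579361],
       [ 0.        ,  0.        ,  0.        ,  1.        ]])}
{'time_s': 0.1, 'joints': array([-85.57118777,  24.44709949,   4.23343124,  92.05032611,
        -1.95544979,  63.64264179,  -3.84404897]), 'joint_vel': array([ 0.06999953,  0.00383208,  0.09153309, -0.0180615 , -0.07690469,
       -0.08457425,  0.07055166]), 'joint_efforts': array([ 9.38404264e-03, -9.51523304e+01,  3.77229854e+00, -4.64402747e+01,
        1.97094603e-02,  6.49335823e-03,  2.26218617e-05]), 'ee_pos': array([0.15173311, 0.65733327, 0.23065613]), 'orientation': array([[-9.74376187e-01,  2.24924449e-01, -1.94815877e-04],
       [ 2.24924522e-01,  9.74375490e-01, -1.16801938e-03],
       [-7.28922986e-05, -1.18190913e-03, -9.99999299e-01]]), 'wrist_force': array([-0.16195343, -0.09587688,  0.21638554]), 'ft_torque': array([-0.02614576,  0.06924847,  0.07895053]), 'finger_force': 0.0, 'finger_gap': 0.0855122574856774}
```

View pics/scene0.png

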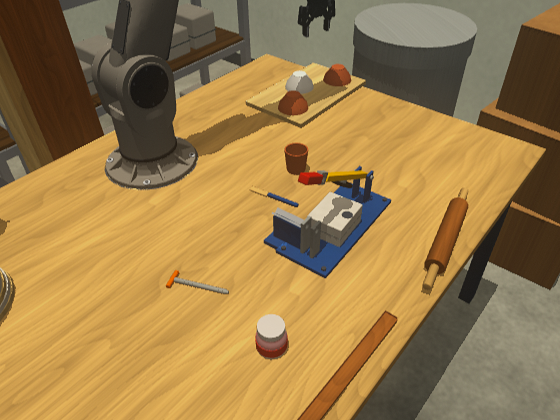

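View pics/top0.png

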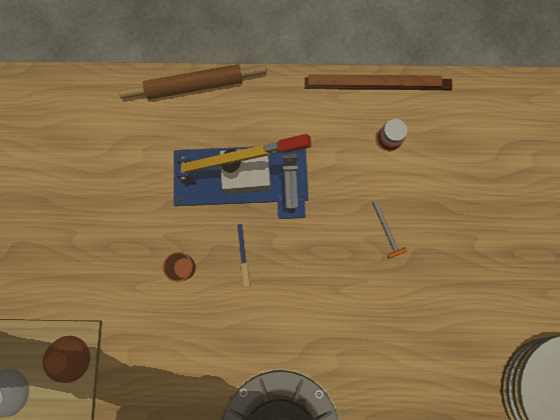

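The scene picture shows the bar raised, with its red handle at (312,178), and the pin at (172,280)–(228,291). The top picture shows the plate at about (174–307, 150–205), the trough at (290,185), and the pin from its handle (397,253) to its tip (375,203). The jar is at (393,133), the cup at (180,267) and the tool at (243,255).

```bash
cat > h.py <<'E'
from cell import *
import cv2, numpy as np
def ray(n,u,v):
    c=calibration(n); f=210/np.tan(np.radians(c["fovy"]/2)); T=c["T"]
    return T[:3,3], T[:3,:3]@np.array([(u-c["cx"])/f,(v-c["cy"])/f,1.])
def onz(n,u,v,z):
    o,d=ray(n,u,v); return o+d*(z-o[2])/d[2]
def proj(n,p):
    c=calibration(n); f=210/np.tan(np.radians(c["fovy"]/2)); T=c["T"]
    q=T[:3,:3].T@(np.asarray(p)-T[:3,3]); return np.array([c["cx"]+f*q[0]/q[2],c["cy"]+f*q[1]/q[2]])
def tri(a,b):
    (o1,d1),(o2,d2)=ray("scene",*a),ray("top",*b)
    t=np.linalg.lstsq(np.c_[d1,-d2],o2-o1,rcond=None)[0]
    p,q=o1+d1*t[0],o2+d2*t[1]; return (p+q)/2,np.linalg.norm(p-q)
def mask(img,lo,hi,roi=None):
    m=cv2.inRange(cv2.cvtColor(img,cv2.COLOR_RGB2HSV),lo,hi)
    if roi: k=np.zeros_like(m); x0,y0,x1,y1=roi; k[y0:y1,x0:x1]=255; m&=k
    return m
def cen(m):
    y,x=np.nonzero(m); return np.array([x.mean(),y.mean()]),len(x)
E
python3 - <<'E'
from h import *
np.set_printoptions(precision=4,suppress=True)
t=cv2.imread("pics/top0.png")[:,:,::-1].copy(); s=cv2.imread("pics/scene0.png")[:,:,::-1].copy()
# pin
for n,im,roi,rs in(("top",t,(350,180,430,280),(365,195,400,250)),("scene",s,(150,260,240,305),(178,270,240,300))):
    c,k=cen(mask(im,(3,190,150),(14,255,255),roi)); H=onz(n,*c,.006)
    m=mask(im,(0,0,0),(179,75,255),rs); y,x=np.nonzero(m)
    P=np.array([onz(n,a,b,.006) for a,b in zip(x,y)])[:,:2]
    l=cv2.fitLine(P.astype(np.float32),cv2.DIST_HUBER,0,1e-4,1e-4).ravel(); d=l[:2]*np.sign(l[0])
    pr=(P-H[:2])@d
    print(n,"handle",c,k,H,"shaft n",len(x),"yaw",np.degrees(np.arctan2(d[1],d[0])),"range",pr.min(),pr.max(),"off",np.cross(d,l[2:]-H[:2]))
# plate
m=mask(t,(100,120,40),(125,255,255),(165,140,320,225))
y,x=np.nonzero(m); print(len(x))
hull=cv2.convexHull(np.c_[x,y].astype(np.int32)); ap=cv2.approxPolyDP(hull,3,True)[:,0]
for a in ap: print("plate",a,onz("top",*a,.012))
# trough
m=mask(t,(0,0,60),(179,70,255),(282,158,302,212)); print("trough",cen(m))
big=cv2.resize(t[135:225,165:320],None,fx=5,fy=5,interpolation=cv2.INTER_CUBIC); cv2.imwrite("pics/c1.png",big[:,:,::-1])
for n,im,roi in(("top",t,(270,125,320,155)),("scene",s,(290,165,330,192))):
    c,k=cen(mask(im,(0,180,90),(6,255,255),roi)|mask(im,(174,180,90),(179,255,255),roi)); print("red",n,c,k)
    if n=="top":b=c
    else:a=c
print(tri(a,b))
E
```

```text
top handle [397.4894 252.2979] 47 [ 0.4289 -0.2916  0.006 ] shaft n 225 yaw 22.668606 range 0.008088215423207604 0.1435704978065545 off 0.001901468969341128
scene handle [172.0278 277.8611] 72 [ 0.4294 -0.287   0.006 ] shaft n 205 yaw 22.615923 range 0.013997912522252699 0.1451445066270996 off -0.0018542636140856557
1191
plate [304 216] [ 0.5179 -0.0534  0.012 ]
plate [279 217] [0.5144 0.0108 0.012 ]
plate [175 204] [0.5446 0.2805 0.012 ]
plate [175 151] [0.687  0.2889 0.012 ]
plate [304 149] [ 0.6968 -0.052   0.012 ]
trough (array([290.1587, 185.3814]), 624)
red top [294.0266 142.1893] 338
red scene [309.6184 177.5789] 228
(array([ 0.636 , -0.0237,  0.2509]), np.float64(0.0008233628998938805))<stdin>:11: DeprecationWarning: Arrays of 2-dimensional vectors are deprecated. Use arrays of 3-dimensional vectors instead. (deprecated in NumPy 2.0)
```

View pics/c1.png

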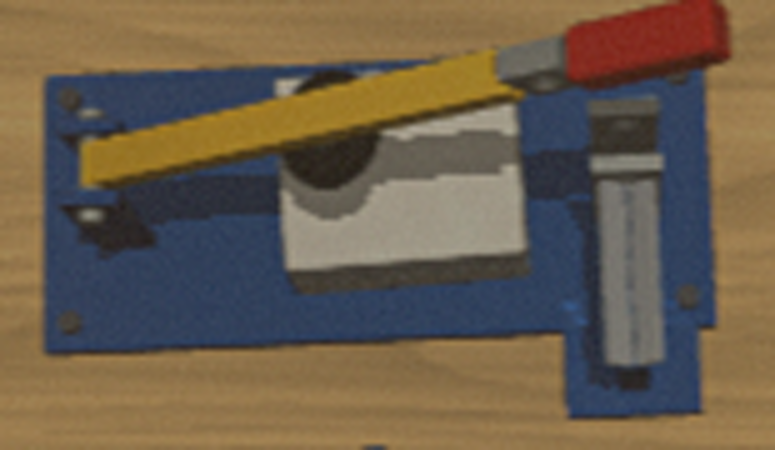

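The crop shows the plate corners at about (174.2,150.2), (174.2,205.6) and (305.8,148.6). The trough's outer end is at (291.8,207.6) and its inner end at (290.8,170.6).

Run:
```python
from h import *
np.set_printoptions(precision=4,suppress=True)
q=[onz("top",*p,.012)[:2] for p in((174.2,150.2),(174.2,205.6),(305.8,148.6),(308,200.2))]
print(q, [np.linalg.norm(q[a]-q[b]) for a,b in((0,1),(0,2),(1,3),(2,3))])
src=np.array([[75,175],[-75,175],[75,-175],[-75,-175]])/1e3
M=src-src.mean(0);Q=np.array(q);C=Q.mean(0);N=Q-C
yaw=np.arctan2((M[:,0]*N[:,1]-M[:,1]*N[:,0]).sum(),(M*N).sum())
R=np.array([[np.cos(yaw),-np.sin(yaw)],[np.sin(yaw),np.cos(yaw)]])
print("C",C,"yaw",np.degrees(yaw),"res",N-M@R.T)
a=onz("top",291.8,207.6,.098);b=onz("top",290.8,170.6,.098)
print("trough out",a,"in",b,np.linalg.norm(a-b),np.degrees(np.arctan2(*(b-a)[1::-1])), "pred",C+R@[-.108,-.13],C+R@[-.018,-.13])
for nm,p in(("bore",(0,-.13)),("hinge",(0,.13)),("handle0",(0,-.185))): print(nm,C+R@p)
for th in np.arange(.3,1,.1):
    y=.13-(.315*np.cos(th)); z=.095+.315*np.sin(th); w=C+R@[0,y]
    print(round(th,1),w,z,proj("top",[*w,z]),proj("scene",[*w,z]))
```

```text
[array([0.6891, 0.2912]), array([0.5403, 0.2823]), array([ 0.698 , -0.0567]), array([ 0.5594, -0.0634])] [np.float64(0.14905705008001463), np.float64(0.3480352732596644), np.float64(0.3462641169382311), np.float64(0.13875921418985504)]
C [0.6217 0.1134] yaw 2.416871814151061 res [[-0.0001 -0.0002]
 [ 0.001  -0.0027]
 [-0.0061  0.0016]
 [ 0.0052  0.0013]]
trough out [ 0.5243 -0.0213  0.098 ] in [ 0.6151 -0.0177  0.098 ] 0.09085788347876908 2.246020178697816 pred [ 0.5193 -0.0211] [ 0.6092 -0.0173]
bore [ 0.6272 -0.0165]
hinge [0.6162 0.2432]
handle0 [ 0.6295 -0.0715]
0.3 [ 0.6289 -0.0574] 0.18808886509832196 [308.9485 154.5027] [297.314  205.9279]
0.4 [ 0.6285 -0.0466] 0.21766677782722493 [304.5718 150.6772] [300.3467 193.194 ]
0.5 [ 0.6279 -0.033 ] 0.24601904466032395 [298.5256 146.8327] [304.2042 179.9363]
0.6 [ 0.6272 -0.0165] 0.27286237911943617 [290.7474 143.0246] [308.8438 166.371 ]
0.7 [0.6264 0.0025] 0.29792857147987273 [281.207  139.3169] [314.2007 152.732 ]
0.8 [0.6255 0.024 ] 0.32096716863334973 [269.916 135.781] [320.1895 139.2626]
0.9 [0.6245 0.0476] 0.3417479765326573 [256.9364 132.4939] [326.7068 126.2062]
```

Emit:
apply_moves --steps '[[[0,0,-30],[0,0,-0.1135]],[[0,0,-30],[0,0,-0.1134]],[[0,0,-30],[0,0,0]],[[0,0,-30],[0,0,0]],[[-20,-29,0],[0,0,0]],[[-20,-29,0],[0,0,0]],[[-20,-29,0],[0,0,0]],[[-20,-29,0],[0,0,0]]]' --claw 0

```text
time_s: 0.77
ee_pos: [0.2324, 0.5401, 0.351]
orientation: [[-1.0, -0.0, -0.0], [-0.0, 1.0, -0.001], [0.0, -0.001, -1.0]]
wrist_force: [0.9, 0.6, 1.1]
finger_gap: 0.0
finger_force: 0.0
```

Emit:
apply_moves --steps '[[[-20,-29,0],[0,0,0]],[[-20,-29,0],[0,0,0]],[[-20,-29,0],[0,0,0]],[[-20,-29,0],[0,0,0]],[[-20,-29,0],[0,0,0]],[[-20,-29,0],[0,0,0]],[[-20,-29,0],[0,0,0]],[[-20,-29,0],[0,0,0]]]'

```text
time_s: 1.43
ee_pos: [0.3924, 0.3079, 0.3512]
orientation: [[-1.0, -0.0, -0.0], [-0.0, 1.0, 0.0], [0.0, 0.0, -1.0]]
wrist_force: [0.4, 1.0, 1.0]
finger_gap: 0.0001
finger_force: 0.0
```

Emit:
apply_moves --steps '[[[-20,-29,0],[0,0,0]],[[-20,-29,0],[0,0,0]],[[-20,-29,0],[0,0,0]],[[-20,-29,0],[0,0,0]],[[-20,-29,0],[0,0,0]],[[-20,-29,0],[0,0,0]],[[-20,-29,0],[0,0,0]],[[-20,-29,0],[0,0,0]]]'

```text
time_s: 2.1
ee_pos: [0.5523, 0.0761, 0.3513]
orientation: [[-1.0, -0.0, -0.0], [-0.0, 1.0, 0.0], [0.0, 0.0, -1.0]]
wrist_force: [1.3, 1.7, 0.4]
finger_gap: -0.0001
finger_force: 0.0
```

Emit:
apply_moves --steps '[[[-20,-29,0],[0,0,0]],[[-20,-29,0],[0,0,0]],[[-20,-29,0],[0,0,0]],[[-20,-29,0],[0,0,0]],[[0,0,25],[0,0,0]],[[0,0,25],[0,0,0]],[[0,0,20],[0,0,0]],[[0,0,15],[0,0,0]]]'

```text
time_s: 2.77
ee_pos: [0.6311, -0.0385, 0.264]
orientation: [[-1.0, 0.0, -0.002], [0.0, 1.0, -0.0], [0.002, -0.0, -1.0]]
wrist_force: [0.6, -0.7, 2.0]
finger_gap: 0.0002
finger_force: 0.6
```

Emit:
apply_moves --steps '[[[0,-3,13],[0,0,0]],[[0,-3,13],[0,0,0]],[[0,-3,13],[0,0,0]],[[0,-3,13],[0,0,0]],[[0,-3,13],[0,0,0]],[[0,-3,13],[0,0,0]],[[0,-3,13],[0,0,0]],[[0,-3,13],[0,0,0]]]'

```text
time_s: 3.43
ee_pos: [0.6319, -0.0626, 0.1611]
orientation: [[-1.0, -0.0, 0.0], [-0.0, 1.0, -0.0], [-0.0, -0.0, -1.0]]
wrist_force: [1.7, 0.0, 1.3]
finger_gap: 0.0002
finger_force: 0.6
```

Emit:
apply_moves --steps '[[[0,-3,13],[0,0,0]],[[0,-3,13],[0,0,0]],[[0,0,5],[0,0,0]],[[0,0,2],[0,0,0]],[[0,0,1],[0,0,0]]]'

```text
time_s: 3.85
ee_pos: [0.6317, -0.0684, 0.128]
orientation: [[-1.0, 0.0, -0.001], [0.0, 1.0, -0.0], [0.001, -0.0, -1.0]]
wrist_force: [0.6, 0.1, 1.0]
finger_gap: -0.0007
finger_force: 0.0
```

Emit:
apply_moves --steps '[[[0,-2,8],[0,0,0]],[[0,0,6],[0,0,0]],[[0,0,4],[0,0,0]],[[0,0,2],[0,0,0]],[[0,0,0],[0,0,0]]]'

```text
time_s: 4.27
ee_pos: [0.6316, -0.0703, 0.1078]
orientation: [[-1.0, -0.0, -0.001], [-0.0, 1.0, -0.0], [0.001, -0.0, -1.0]]
wrist_force: [0.4, -0.1, -1.6]
finger_gap: 0.0002
finger_force: 0.0
```

Run:
```python
from h import *
im=capture("scene"); cv2.imwrite("pics/s1.png",cv2.resize(im[150:280,230:420],None,fx=4,fy=4,interpolation=cv2.INTER_CUBIC)[:,:,::-1])
```

```text
(no output)
```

View pics/s1.png

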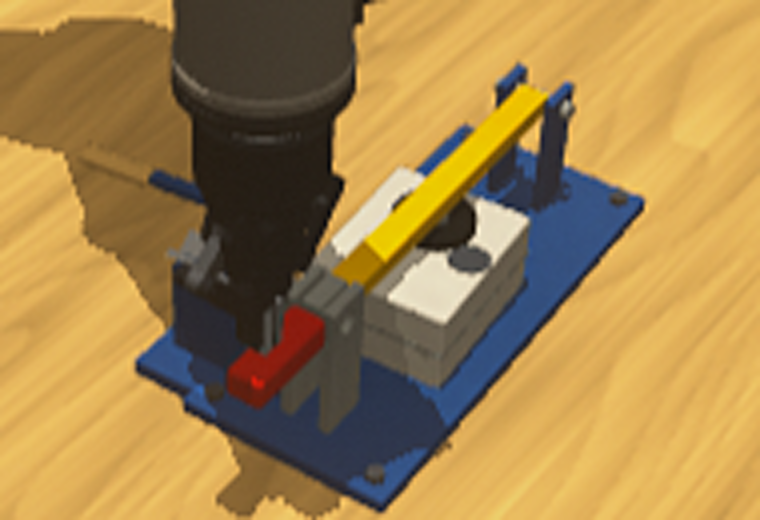

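The bar is nearly level between the ears, with the red handle at crop (275,358). I'll press until it firms up.

Emit:
apply_moves --steps '[[[0,0,1.5],[0,0,0]],[[0,0,1.5],[0,0,0]],[[0,0,0],[0,0,0]]]'

```text
time_s: 4.57
ee_pos: [0.632, -0.0703, 0.1061]
orientation: [[-1.0, 0.0, 0.001], [0.0, 1.0, 0.0], [-0.001, 0.0, -1.0]]
wrist_force: [-2.9, 0.5, 9.2]
finger_gap: 0.0001
finger_force: 4.3
```

Emit:
apply_moves --steps '[[[0,0,1],[0,0,0]],[[0,0,1],[0,0,0]],[[0,0,0],[0,0,0]]]'

```text
time_s: 4.82
ee_pos: [0.6322, -0.0704, 0.1057]
orientation: [[-1.0, 0.0, 0.001], [0.0, 1.0, 0.001], [-0.001, 0.001, -1.0]]
wrist_force: [-15.0, 3.4, 37.8]
finger_gap: -0.0002
finger_force: 18.5
```

Emit:
apply_moves --steps '[[[0,0,-10],[0,0,0]],[[0,0,-35],[0,0,0]],[[0,0,-35],[0,0,0]],[[0,0,-35],[0,0,0]],[[0,0,-35],[0,0,0]],[[22.5,-26,0],[0,0,0]],[[22.5,-26,0],[0,0,0]],[[22.5,-26,0],[0,0,0]]]'

```text
time_s: 5.48
ee_pos: [0.5636, -0.1488, 0.2538]
orientation: [[-1.0, -0.001, 0.001], [-0.001, 1.0, 0.0], [-0.001, 0.0, -1.0]]
wrist_force: [1.0, -1.0, 0.2]
finger_gap: -0.0002
finger_force: 0.0
```

Emit:
apply_moves --steps '[[[22.5,-26,0],[0,0,0]],[[22.5,-26,0],[0,0,0]],[[22.5,-26,0],[0,0,0]],[[22.5,-26,0],[0,0,0]],[[22.5,-27,0],[0,0,0]],[[0,0,10],[0,0,-0.1]],[[0,0,10],[0,0,-0.1]],[[0,0,10],[0,0,-0.1]]]' --claw 50

```text
time_s: 6.15
ee_pos: [0.4515, -0.2798, 0.2233]
orientation: [[-0.954, -0.299, 0.001], [-0.299, 0.954, 0.0], [-0.001, -0.0, -1.0]]
wrist_force: [0.5, -0.4, -0.2]
finger_gap: 0.0499
finger_force: 0.0
```

Emit:
apply_moves --steps '[[[0,0,30],[0,0,-0.095]],[[0,0,30],[0,0,0]],[[0,0,20],[0,0,0]],[[0,0,0],[0,0,0]]]'

```text
time_s: 6.48
ee_pos: [0.45, -0.2783, 0.1401]
orientation: [[-0.923, -0.385, -0.005], [-0.385, 0.923, 0.001], [0.004, 0.003, -1.0]]
wrist_force: [0.2, -0.9, -0.2]
finger_gap: 0.0502
finger_force: 0.0
```

Run:
```python
from h import *
np.set_printoptions(precision=4,suppress=True)
s=get_obs(); print(s["ee_pos"],s["orientation"])
t=capture("top"); sc=capture("scene")
cv2.imwrite("pics/t2.png",cv2.resize(t[135:225,165:320],None,fx=5,fy=5,interpolation=cv2.INTER_CUBIC)[:,:,::-1])
cv2.imwrite("pics/s2raw.png",sc[:,:,::-1]);cv2.imwrite("pics/t2raw.png",t[:,:,::-1])
a=cv2.resize(sc[190:310,150:340],None,fx=4,fy=4,interpolation=cv2.INTER_CUBIC); cv2.imwrite("pics/s2.png",a[:,:,::-1])
```

```text
[ 0.45   -0.2783  0.1401] [[-0.923  -0.3849 -0.0049]
 [-0.3849  0.923   0.0015]
 [ 0.0039  0.0032 -1.    ]]
```

View pics/t2.png

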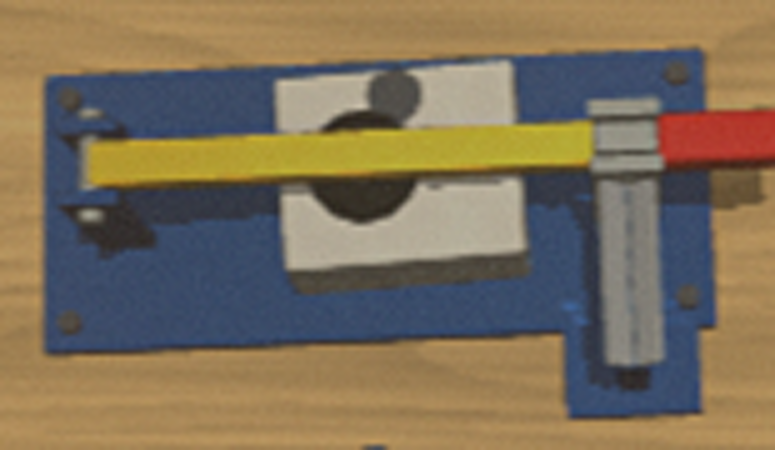

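View pics/s2.png

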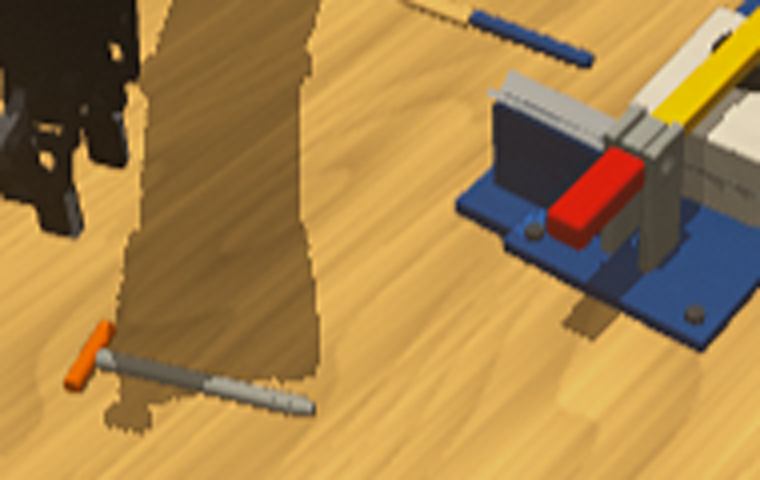

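The top crop shows the bar down, the plate corners at (46,76), (704,50), (46,353) and (716,327), and the trough from (635,362) to (628,176). The scene crop shows the pin undisturbed.

Run:
```python
from h import *
np.set_printoptions(precision=4,suppress=True)
f=lambda a,b:(a/5-.4+165,b/5-.4+135)
q=[onz("top",*f(*p),.012)[:2] for p in((46,76),(46,353),(704,50),(716,327))]
src=np.array([[75,175],[-75,175],[75,-175],[-75,-175]])/1e3
M=src;Q=np.array(q);C=Q.mean(0);N=Q-C
yaw=np.arctan2((M[:,0]*N[:,1]-M[:,1]*N[:,0]).sum(),(M*N).sum())
R=np.array([[np.cos(yaw),-np.sin(yaw)],[np.sin(yaw),np.cos(yaw)]])
print("C",C,"yaw",np.degrees(yaw),"res",N-M@R.T)
a=onz("top",*f(635,362.5),.098);b=onz("top",*f(628,176.5),.098)
print("trough out",a,"in",b,np.linalg.norm(a-b),np.degrees(np.arctan2(*(b-a)[1::-1])), "pred",C+R@[-.108,-.13],C+R@[-.018,-.13])
g=lambda a,b:(a/4-.375+150,b/4-.375+190)
# scene: near wall outer top corner / far wall top corner, ear
for p in((493,97),(512,73)): print("scene trough end corner",onz("scene",*g(*p),.098))
for nm,x,y in (("n",-.108,-.1425),("f",-.108,-.1175)): print(nm,C+R@[x,y])
```

```text
C [0.6251 0.1143] yaw 3.0735615298434187 res [[-0.0004 -0.0008]
 [ 0.0005 -0.0016]
 [-0.0004  0.0008]
 [ 0.0003  0.0016]]
trough out [ 0.5255 -0.0208  0.098 ] in [ 0.6168 -0.0163  0.098 ] 0.09142406285166482 2.8481641119176695 pred [ 0.5242 -0.0213] [ 0.6141 -0.0165]
scene trough end corner [ 0.537  -0.0358  0.098 ]
scene trough end corner [ 0.5317 -0.011   0.098 ]
n [ 0.5249 -0.0338]
f [ 0.5236 -0.0088]
```

Emit:
apply_moves --steps '[[[0,0,30],[0,0,0]],[[0,0,30],[0,0,0]],[[0,0,30],[0,0,0]],[[0,0,25],[0,0,0]],[[0,0,10],[0,0,0]],[[0,0,7],[0,0,0]],[[0,0,0],[0,0,0]]]'

```text
time_s: 7.17
ee_pos: [0.4522, -0.2798, 0.0118]
orientation: [[-0.923, -0.385, 0.0], [-0.385, 0.923, -0.0], [-0.0, -0.0, -1.0]]
wrist_force: [-1.2, -0.8, -0.9]
finger_gap: 0.05
finger_force: 0.0
```

Emit:
apply_moves --steps '[[[0,0,4],[0,0,0]],[[0,0,1.5],[0,0,0]],[[0,0,0],[0,0,0]]]'

```text
time_s: 7.42
ee_pos: [0.4524, -0.2794, 0.0066]
orientation: [[-0.923, -0.385, 0.001], [-0.385, 0.923, -0.001], [-0.001, -0.001, -1.0]]
wrist_force: [-0.4, -0.1, -0.1]
finger_gap: 0.0503
finger_force: 0.0
```

Emit:
apply_moves --steps '[[[0,0,0],[0,0,0]],[[0,0,0],[0,0,0]],[[0,0,0],[0,0,0]],[[0,0,0],[0,0,0]],[[0,0,0],[0,0,0]]]' --claw 0

```text
time_s: 7.83
ee_pos: [0.452, -0.2793, 0.0063]
orientation: [[-0.923, -0.385, 0.0], [-0.385, 0.923, 0.0], [-0.0, -0.0, -1.0]]
wrist_force: [-2.3, 1.5, 8.1]
finger_gap: 0.0089
finger_force: 58.8
```

The 8.9 mm gap on a 12 mm shaft means the grip is too high. I'll reopen, go lower and regrip.

Emit:
apply_moves --steps '[[[0,0,0],[0,0,0]],[[0,0,0],[0,0,0]],[[0,0,2],[0,0,0]],[[0,0,2],[0,0,0]],[[0,0,0],[0,0,0]]]' --claw 40

```text
time_s: 8.25
ee_pos: [0.4516, -0.2792, 0.0014]
orientation: [[-0.923, -0.385, -0.001], [-0.385, 0.923, 0.0], [0.0, 0.0, -1.0]]
wrist_force: [-0.7, 0.3, 0.1]
finger_gap: 0.0397
finger_force: 0.0
```

Emit:
apply_moves --steps '[[[0,0,0],[0,0,0]],[[0,0,0],[0,0,0]],[[0,0,0],[0,0,0]],[[0,0,0],[0,0,0]],[[0,0,0],[0,0,0]]]' --claw 0

```text
time_s: 8.67
ee_pos: [0.4518, -0.2794, 0.002]
orientation: [[-0.923, -0.385, 0.0], [-0.385, 0.923, -0.0], [-0.0, -0.0, -1.0]]
wrist_force: [-1.0, 0.1, 3.8]
finger_gap: 0.0093
finger_force: 58.8
```

Emit:
apply_moves --steps '[[[0,0,-5],[0,0,0]],[[0,0,-10],[0,0,0]],[[0,0,-20],[0,0,0]],[[0,0,-30],[0,0,0]],[[0,0,-30],[0,0,0]],[[0,0,-25],[0,0,0]],[[0,0,0],[0,0,0]]]'

```text
time_s: 9.25
ee_pos: [0.4537, -0.2806, 0.1269]
orientation: [[-0.923, -0.384, 0.006], [-0.384, 0.923, -0.002], [-0.005, -0.004, -1.0]]
wrist_force: [1.8, -0.5, -0.9]
finger_gap: 0.0095
finger_force: 58.7
```

Run:
```python
from h import *
sc=capture("scene"); t=capture("top")
cv2.imwrite("pics/s3raw.png",sc[:,:,::-1]);cv2.imwrite("pics/t3raw.png",t[:,:,::-1])
a=cv2.resize(sc[170:300,130:270],None,fx=4,fy=4,interpolation=cv2.INTER_CUBIC); cv2.imwrite("pics/s3.png",a[:,:,::-1])
```

```text
(no output)
```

View pics/s3.png

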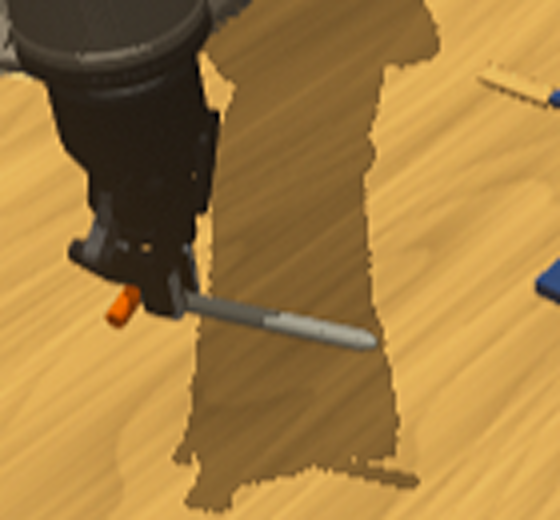

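The pin is held and looks about level, with its tip at crop (375,341) in the scene view. I'll check the tip height.

Run:
```python
from h import *
np.set_printoptions(precision=4,suppress=True)
s=get_obs(); p=s["ee_pos"]; d=np.array([.923,.385,0]); e=p+.119*d+[0,0,.004]
print("exp tip",e,proj("scene",e),proj("top",e))
u=(375/4-.375+130,341/4-.375+170); print("scene tip",u)
t=cv2.imread("pics/t3raw.png")[:,:,::-1].copy()
x0,y0=proj("top",e).astype(int); m=mask(t,(0,0,60),(179,75,255),(x0-15,y0-15,x0+40,y0+50))
k,lab,st,ce=cv2.connectedComponentsWithStats(m); i=1+st[1:,4].argmax(); y,x=np.nonzero(lab==i)
print(st[i],"top tip row",y.min(),x[y==y.min()].mean()); v=(x[y==y.min()].mean(),y.min())
print(tri(u,v))
o,dd=ray("scene",*u); nrm=np.array([-d[1],d[0],0]); print("plane hit",o+dd*((p-o)@nrm)/(dd@nrm))
```

```text
exp tip [ 0.5623 -0.2335  0.1271] [222.8213 255.8101] [383.2849 190.6319]
scene tip (223.375, 254.875)
[384 191  20  43 191] top tip row 191 385.0
(array([ 0.5623, -0.2348,  0.1308]), np.float64(0.004890592982911072))
plane hit [ 0.5637 -0.2329  0.1305]
```

Emit:
apply_moves --steps '[[[0,0,-15],[0,0,0.08]],[[0,0,-15],[0,0,0.09]],[[0,0,-10],[0,0,0.09]],[[0,0,0],[0,0,0.082]],[[-5,20,0],[0,0,0]],[[-6,30,0],[0,0,0]],[[-7,34,0],[0,0,0]],[[-7,34,0],[0,0,0]]]'

```text
time_s: 10.02
ee_pos: [0.4697, -0.159, 0.1608]
orientation: [[-0.999, -0.052, -0.002], [-0.052, 0.999, -0.0], [0.002, -0.0, -1.0]]
wrist_force: [-0.1, 0.8, -1.2]
finger_gap: 0.0091
finger_force: 58.8
```

Emit:
apply_moves --steps '[[[-7,34,0],[0,0,0]],[[-7,34,0],[0,0,0]],[[-7,34,0],[0,0,0]],[[-5,24,0],[0,0,0]],[[0,10,0],[0,0,0]],[[0,0,0],[0,0,0]],[[0,0,0],[0,0,0]]]'

```text
time_s: 10.6
ee_pos: [0.4887, -0.0233, 0.1611]
orientation: [[-0.999, -0.054, -0.001], [-0.054, 0.999, -0.001], [0.002, -0.0, -1.0]]
wrist_force: [0.5, -0.8, -1.8]
finger_gap: 0.0092
finger_force: 58.9
```

Run:
```python
from h import *
np.set_printoptions(precision=4,suppress=True)
t=capture("top"); sc=capture("scene"); s=get_obs(); p=s["ee_pos"]; d=-s["orientation"][:,0]
print(p,d,np.degrees(np.arctan2(d[1],d[0])),s["wrist_force"],s["finger_gap"])
e=p+.119*d+[0,0,.005]; print("tip exp",e,proj("top",e),proj("scene",e))
a=cv2.resize(t[150:225,250:330],None,fx=5,fy=5,interpolation=cv2.INTER_CUBIC); b=cv2.resize(sc[190:265,250:330],None,fx=5,fy=5,interpolation=cv2.INTER_CUBIC)
cv2.imwrite("pics/m4.png",np.hstack([a,b])[:,:,::-1])
```

```text
[ 0.4888 -0.0243  0.1615] [ 0.9987  0.0514 -0.0009] 2.9442318216578407 [-0.1855 -0.1118 -1.5421] 0.009653749774207462
tip exp [ 0.6077 -0.0182  0.1664] [291.1404 166.111 ] [300.3536 200.7191]
```

View pics/m4.png

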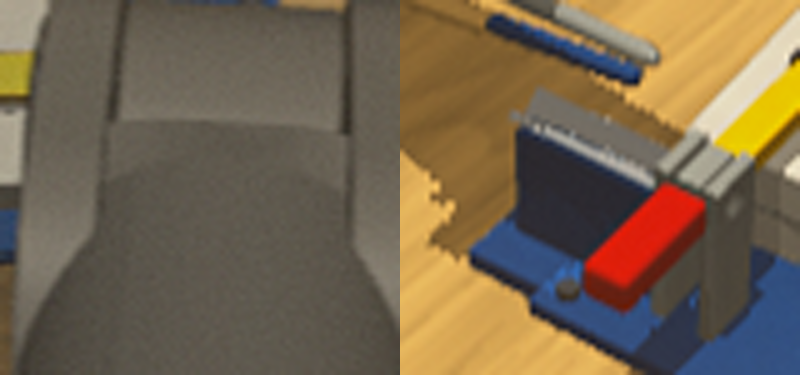

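In the scene view (right half), the tip at (655,57) is within 0.3 px of where I predicted. The arm hides the trough from the top camera. I'll cross-check the trough end across both views.

Run:
```python
from h import *
np.set_printoptions(precision=4,suppress=True)
f=lambda a,b:(a/5-.4+165,b/5-.4+135); g=lambda a,b:((a-400)/5-.4+250,b/5-.4+190)
print("-y wall end",tri(g(516,122),f(664,361)))
print("+y wall end",tri(g(535,88),f(606,364)))
Cc=np.array([.6251,.1143]);w=np.radians(2.95);R=np.array([[np.cos(w),-np.sin(w)],[np.sin(w),np.cos(w)]])
for y in(-.1425,-.1175): 
    q=[*(Cc+R@[-.108,y]),.098]; print(q,proj("scene",q),proj("top",q))
print(g(516,122),g(535,88),f(664,361),f(606,364))
# -x ear top outer corners
for y in(-.147,-.113):
    q=[*(Cc+R@[-.018,y]),.112]; print("ear",proj("scene",q),proj("top",q))
```

```text
-y wall end (array([ 0.5299, -0.0325,  0.0907]), np.float64(0.00614455566743093))
+y wall end (array([ 0.5252, -0.0071,  0.0941]), np.float64(0.00028385233530862724))
[np.float64(0.5245768054216897), np.float64(-0.03356932525635996), 0.098] [269.6318 211.3371] [296.95   207.5523]
[np.float64(0.5232901937277886), np.float64(-0.008602454600446424), 0.098] [275.6763 206.0221] [286.4605 207.9395]
(272.8, 214.0) (276.6, 207.2) (297.4, 206.8) (285.8, 207.39999999999998)
ear [298.3732 222.6045] [297.4024 169.3518]
ear [306.4233 214.8917] [283.1662 169.881 ]
```

Emit:
apply_moves --steps '[[[0,1,20],[0,0,0]],[[0,0,20],[0,0,0]],[[0,0,15],[0,0,0]],[[0,0,8],[0,0,0]],[[0,0,2],[0,0,0]],[[0,0,0],[0,0,0]],[[0,0,0],[0,0,0]]]'

```text
time_s: 11.28
ee_pos: [0.4896, -0.0225, 0.0974]
orientation: [[-0.999, -0.052, 0.001], [-0.052, 0.999, -0.0], [-0.001, -0.0, -1.0]]
wrist_force: [-0.8, -0.5, -1.1]
finger_gap: 0.0092
finger_force: 58.8
```

Emit:
apply_moves --steps '[[[0,0,1],[0,0,0]],[[0,0,1],[0,0,0]],[[0,0,1],[0,0,0]],[[0,0,0],[0,0,0]]]'

```text
time_s: 11.62
ee_pos: [0.4893, -0.0219, 0.094]
orientation: [[-0.999, -0.053, 0.0], [-0.053, 0.999, 0.0], [-0.0, 0.0, -1.0]]
wrist_force: [0.4, -0.4, -2.1]
finger_gap: 0.0094
finger_force: 58.9
```

Emit:
apply_moves --steps '[[[0,0,1],[0,0,0]],[[0,0,1],[0,0,0]],[[0,0,0],[0,0,0]]]'

```text
time_s: 11.87
ee_pos: [0.4892, -0.0219, 0.0917]
orientation: [[-0.999, -0.053, -0.0], [-0.053, 0.999, -0.0], [0.0, -0.0, -1.0]]
wrist_force: [0.3, 0.3, -0.8]
finger_gap: 0.009
finger_force: 58.9
```

Emit:
apply_moves --steps '[[[0,0,1],[0,0,0]],[[0,0,0],[0,0,0]]]'

```text
time_s: 12.03
ee_pos: [0.4893, -0.0219, 0.0908]
orientation: [[-0.999, -0.053, 0.0], [-0.053, 0.999, 0.0], [-0.0, 0.0, -1.0]]
wrist_force: [-0.9, -0.3, 2.3]
finger_gap: 0.0095
finger_force: 59.2
```

Emit:
apply_moves --steps '[[[0,0,1],[0,0,0]],[[0,0,0],[0,0,0]]]'

```text
time_s: 12.2
ee_pos: [0.4894, -0.0218, 0.0899]
orientation: [[-0.999, -0.053, 0.0], [-0.053, 0.999, 0.0], [-0.0, 0.0, -1.0]]
wrist_force: [-1.7, 1.8, 5.5]
finger_gap: 0.0093
finger_force: 59.6
```

Emit:
apply_moves --steps '[[[-2,0,-0.5],[0,0,0]],[[-2,0,0],[0,0,0]],[[-2,0,0],[0,0,0]],[[-2,0,0],[0,0,0]],[[0,0,0],[0,0,0]]]'

```text
time_s: 12.62
ee_pos: [0.4967, -0.0214, 0.0902]
orientation: [[-0.999, -0.053, -0.002], [-0.053, 0.999, 0.0], [0.002, 0.0, -1.0]]
wrist_force: [-4.7, 2.1, 5.0]
finger_gap: 0.0093
finger_force: 59.7
```

Emit:
apply_moves --steps '[[[-2,0,0],[0,0,0]],[[-2,0,0],[0,0,0]],[[0,0,0],[0,0,0]]]'

```text
time_s: 12.87
ee_pos: [0.5004, -0.0212, 0.0901]
orientation: [[-0.999, -0.053, -0.002], [-0.053, 0.999, 0.0], [0.002, 0.0, -1.0]]
wrist_force: [-6.0, 1.8, 5.3]
finger_gap: 0.009
finger_force: 59.8
```

Emit:
apply_moves --steps '[[[-2,0,0],[0,0,0]],[[-2,0,0],[0,0,0]],[[0,0,0],[0,0,0]]]'

```text
time_s: 13.12
ee_pos: [0.5042, -0.021, 0.0901]
orientation: [[-0.999, -0.053, -0.003], [-0.053, 0.999, 0.0], [0.003, 0.0, -1.0]]
wrist_force: [-8.7, 2.7, 8.7]
finger_gap: 0.0092
finger_force: 60.1
```

Emit:
apply_moves --steps '[[[-2,0,-0.5],[0,0,0]],[[-2,0,0],[0,0,0]],[[0,0,0],[0,0,0]]]'

```text
time_s: 13.37
ee_pos: [0.5088, -0.0207, 0.0907]
orientation: [[-0.999, -0.053, -0.001], [-0.053, 0.999, 0.0], [0.001, 0.0, -1.0]]
wrist_force: [-5.0, 3.1, 4.3]
finger_gap: 0.0094
finger_force: 59.5
```

Emit:
apply_moves --steps '[[[-2,0,0],[0,0,0]],[[0,0,0],[0,0,0]]]'

```text
time_s: 13.53
ee_pos: [0.5106, -0.0206, 0.0906]
orientation: [[-0.999, -0.053, -0.002], [-0.053, 0.999, 0.0], [0.002, 0.0, -1.0]]
wrist_force: [-5.6, 2.4, 5.2]
finger_gap: 0.0092
finger_force: 59.6
```

Emit:
apply_moves --steps '[[[0,0,0],[0,0,0]],[[0,0,0],[0,0,0]],[[0,0,0],[0,0,0]],[[0,0,-15],[0,0,0]],[[0,0,-25],[0,0,0]],[[0,0,-10],[0,0,0]],[[10,0,0],[0,0,0]]]' --claw 40

```text
time_s: 14.12
ee_pos: [0.5037, -0.0212, 0.1429]
orientation: [[-0.999, -0.053, 0.005], [-0.053, 0.999, 0.0], [-0.005, 0.0, -1.0]]
wrist_force: [0.2, -0.4, 0.4]
finger_gap: 0.0402
finger_force: 0.0
```

Emit:
apply_moves --steps '[[[15,0,0],[0,0,0]],[[15,0,0],[0,0,0]],[[15,0,0],[0,0,0]],[[5,0,0],[0,0,0]],[[0,0,0],[0,0,0]],[[0,0,0],[0,0,0]]]' --claw 0

```text
time_s: 14.62
ee_pos: [0.4516, -0.0238, 0.1408]
orientation: [[-0.999, -0.053, 0.0], [-0.053, 0.999, 0.0], [-0.0, 0.0, -1.0]]
wrist_force: [1.2, 1.1, -0.8]
finger_gap: 0.0002
finger_force: 0.0
```

Run:
```python
from h import *
np.set_printoptions(precision=4,suppress=True)
sc=capture("scene"); s=get_obs(); print(s["ee_pos"],s["finger_gap"])
cv2.imwrite("pics/s5.png",cv2.resize(sc[180:270,230:350],None,fx=5,fy=5,interpolation=cv2.INTER_CUBIC)[:,:,::-1])
c,k=cen(mask(sc,(3,190,150),(14,255,255),(235,180,300,235))); print(c,k,onz("scene",*c,.095))
```

```text
[ 0.4519 -0.0238  0.1408] 0.0002755429067388712
[267.9273 208.6   ] 55 [ 0.5122 -0.0258  0.095 ]
```

View pics/s5.png

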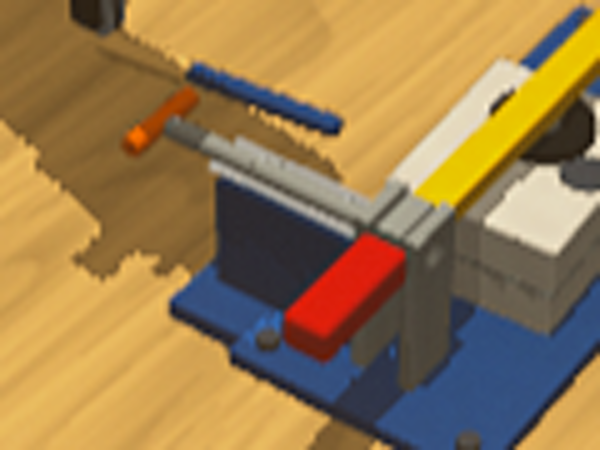

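The pin rests in the trough with its handle at crop (160,120), about 25 mm short of the trough end. I'll drop behind it and push.

Emit:
apply_moves --steps '[[[0,0,20],[0,0,0]],[[0,0,20],[0,0,0]],[[0,0,13],[0,0,0]],[[-4,0,0],[0,0,0]],[[-4,0,0],[0,0,0]],[[-4,0,0],[0,0,0]],[[-4,0,0],[0,0,0]],[[0,0,0],[0,0,0]]]'

```text
time_s: 15.33
ee_pos: [0.4689, -0.023, 0.0886]
orientation: [[-0.999, -0.053, 0.002], [-0.053, 0.999, 0.0], [-0.002, 0.0, -1.0]]
wrist_force: [-0.4, -0.2, 0.2]
finger_gap: -0.0001
finger_force: 0.0
```

Emit:
apply_moves --steps '[[[-3,0,0],[0,0,0]],[[-3,0,0],[0,0,0]],[[-3,0,0],[0,0,0]],[[0,0,0],[0,0,0]]]'

```text
time_s: 15.67
ee_pos: [0.4768, -0.0226, 0.088]
orientation: [[-0.999, -0.053, 0.0], [-0.053, 0.999, 0.0], [-0.0, 0.0, -1.0]]
wrist_force: [-1.2, 0.5, 0.1]
finger_gap: -0.0002
finger_force: 0.0
```

Emit:
apply_moves --steps '[[[-3,0,0],[0,0,0]],[[-3,0,0],[0,0,0]],[[0,0,0],[0,0,0]]]'

```text
time_s: 15.92
ee_pos: [0.4829, -0.0223, 0.0879]
orientation: [[-0.999, -0.053, 0.0], [-0.053, 0.999, -0.0], [-0.0, -0.0, -1.0]]
wrist_force: [0.2, -0.0, 0.2]
finger_gap: 0.0002
finger_force: 0.0
```

Emit:
apply_moves --steps '[[[-3,0,0],[0,0,0]],[[-3,0,0],[0,0,0]],[[0,0,0],[0,0,0]]]'

```text
time_s: 16.17
ee_pos: [0.4889, -0.022, 0.0878]
orientation: [[-0.999, -0.053, 0.0], [-0.053, 0.999, -0.0], [-0.0, -0.0, -1.0]]
wrist_force: [0.1, 0.8, 0.1]
finger_gap: -0.0001
finger_force: 0.0
```

Emit:
apply_moves --steps '[[[-2,0,0],[0,0,0]],[[-2,0,0],[0,0,0]],[[0,0,0],[0,0,0]]]'

```text
time_s: 16.42
ee_pos: [0.4926, -0.0218, 0.0878]
orientation: [[-0.999, -0.053, 0.0], [-0.053, 0.999, -0.0], [-0.0, -0.0, -1.0]]
wrist_force: [0.1, -0.3, -0.1]
finger_gap: -0.0002
finger_force: 0.2
```

Emit:
apply_moves --steps '[[[-2,0,0],[0,0,0]],[[0,0,0],[0,0,0]]]'

```text
time_s: 16.58
ee_pos: [0.4945, -0.0217, 0.0879]
orientation: [[-0.999, -0.053, 0.0], [-0.053, 0.999, -0.0], [-0.0, -0.0, -1.0]]
wrist_force: [0.1, -0.3, -1.0]
finger_gap: 0.0
finger_force: 0.4
```

Emit:
apply_moves --steps '[[[-2,0,0],[0,0,0]],[[-2,0,0],[0,0,0]],[[0,0,0],[0,0,0]]]'

```text
time_s: 16.83
ee_pos: [0.4987, -0.0215, 0.0879]
orientation: [[-0.999, -0.053, 0.0], [-0.053, 0.999, -0.0], [-0.0, -0.0, -1.0]]
wrist_force: [-1.2, -0.5, -0.4]
finger_gap: -0.0003
finger_force: 0.2
```

Emit:
apply_moves --steps '[[[-2,0,0],[0,0,0]],[[0,0,0],[0,0,0]]]'

```text
time_s: 17.0
ee_pos: [0.5006, -0.0214, 0.0879]
orientation: [[-0.999, -0.053, 0.0], [-0.053, 0.999, -0.0], [-0.0, -0.0, -1.0]]
wrist_force: [0.1, 0.5, 0.5]
finger_gap: -0.0001
finger_force: 0.3
```

Emit:
apply_moves --steps '[[[-1.5,0,0],[0,0,0]],[[0,0,0],[0,0,0]]]'

```text
time_s: 17.17
ee_pos: [0.5019, -0.0213, 0.0878]
orientation: [[-0.999, -0.053, 0.0], [-0.053, 0.999, -0.0], [-0.0, -0.0, -1.0]]
wrist_force: [-1.9, 0.9, -0.1]
finger_gap: -0.0002
finger_force: 0.5
```

Run:
```python
from h import *
sc=capture("scene")
cv2.imwrite("pics/s6.png",cv2.resize(sc[180:270,230:350],None,fx=5,fy=5,interpolation=cv2.INTER_CUBIC)[:,:,::-1])
```

```text
(no output)
```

View pics/s6.png

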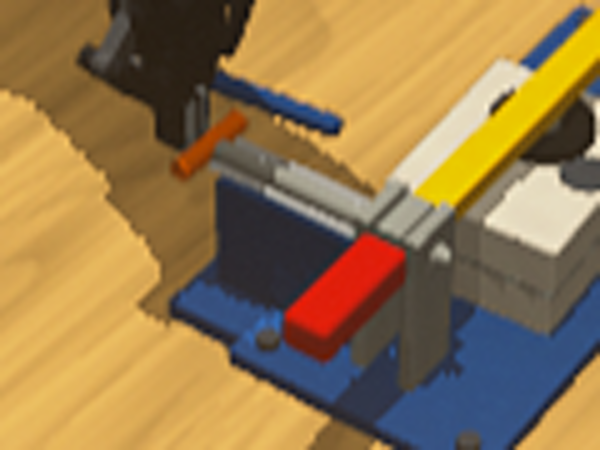

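The handle is now at crop (208,145), close to the trough end, and the tip is showing at the far ear (440,250). I'll push until it stops.

Emit:
apply_moves --steps '[[[-2,0,0],[0,0,0]],[[0,0,0],[0,0,0]]]'

```text
time_s: 17.38
ee_pos: [0.504, -0.0212, 0.0878]
orientation: [[-0.999, -0.053, 0.0], [-0.053, 0.999, -0.0], [-0.0, -0.0, -1.0]]
wrist_force: [-0.8, 0.4, 0.7]
finger_gap: -0.0001
finger_force: 0.5
```

Emit:
apply_moves --steps '[[[-1.5,0,0],[0,0,0]],[[0,0,0],[0,0,0]]]'

```text
time_s: 17.55
ee_pos: [0.5052, -0.0211, 0.0878]
orientation: [[-0.999, -0.053, -0.0], [-0.053, 0.999, -0.0], [0.0, -0.0, -1.0]]
wrist_force: [-2.5, -0.3, 0.9]
finger_gap: 0.0
finger_force: 1.0
```

Emit:
apply_moves --steps '[[[-1.5,0,0],[0,0,0]],[[0,0,0],[0,0,0]]]'

```text
time_s: 17.72
ee_pos: [0.5055, -0.0211, 0.0875]
orientation: [[-0.999, -0.053, -0.003], [-0.053, 0.999, 0.0], [0.003, 0.0, -1.0]]
wrist_force: [-9.4, 0.4, 6.2]
finger_gap: -0.0002
finger_force: 4.6
```

The force rises sharply at 0.5055, so the handle is against the stop. I'll back off, lift clear and check.

Emit:
apply_moves --steps '[[[-1,0,0],[0,0,0]],[[0,0,0],[0,0,0]],[[4,0,0],[0,0,0]],[[15,0,0],[0,0,0]],[[20,0,0],[0,0,0]],[[0,0,-30],[0,0,0]],[[0,0,-40],[0,0,0]],[[0,0,-40],[0,0,0]]]'

```text
time_s: 18.38
ee_pos: [0.4681, -0.0236, 0.1989]
orientation: [[-0.999, -0.052, -0.001], [-0.052, 0.999, -0.001], [0.001, -0.001, -1.0]]
wrist_force: [0.8, 0.8, -0.0]
finger_gap: 0.0004
finger_force: 0.0
```

Run:
```python
from h import *
sc=capture("scene"); t=capture("top"); cv2.imwrite("pics/s7raw.png",sc[:,:,::-1])
b=cv2.resize(sc[110:350,150:420],None,fx=2.9,fy=2.4,interpolation=cv2.INTER_CUBIC)
b=cv2.resize(sc[185:265,255:340],None,fx=7,fy=7,interpolation=cv2.INTER_CUBIC)
cv2.imwrite("pics/s7.png",b[:,:,::-1])
z=cv2.imread("pics/scene0.png")[:,:,::-1]
for nm,r in(("jar",(250,310,292,360)),("cup",(280,140,312,178)),("tool",(245,183,300,210))):
    x0,y0,x1,y1=r; print(nm,np.abs(sc[y0:y1,x0:x1].astype(int)-z[y0:y1,x0:x1]).mean())
```

```text
jar 5.73015873015873
cup 7.401041666666667
tool 31.194837261503928
```

View pics/s7.png

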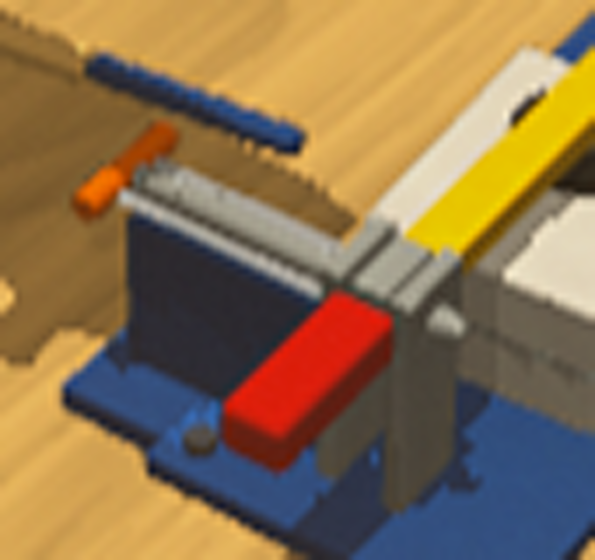

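The handle sits against the trough end at (125,170), the tip stands out of the far ear at (455,322), and the bar is down. The jar and cup are unchanged; the tool's larger pixel difference looks like the arm's shadow. Handing in.

```bash
python3 -c "
from cell import *
print(close_job())"
```

```text
the job is handed in; nothing more can be done
None
```

The bar is fully down and the pin is pushed home through both ears and the eye until its handle met the trough end; the job is handed in at about 18.5 s, and no verdict came back.

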